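# Safety test of the ink warmer, then load it

## Task

Get the ink warmer ready for printing. First press the blue test button on its safety switch fully in so that the red lever drops by itself, and then lift the lever fully back up; after that, take the teal round-bottomed pot from the cork ring and set it gently into the round opening of the steel warmer so that it sits centred and level, letting go only once it rests there. Do not tip the pot on the way, and leave the jars, tub, tape and tools where they are.

Things in the scene. Friction and masses are not known exactly. Their poses are not given: they have to be found in the camera images.
- button_top (a point): Centre of the top face of the blue test button, 34 mm across, 14 mm proud of a black collar 52 mm across, on the console's sloping panel. Its z axis points out of the panel, tilted 38 degrees from vertical towards the console's front; x points up the slope, y is level. A clear guard above it blocks pressing from straight above; a tool along the button's own axis passes freely.
- button (a joint): How far the test button is pushed in along its own axis: 0 m out, 0.008 m fully in. Spring: about 1 N at first, 2.5 N fully in, plus up to 2 N part-way while it tips the lever. It springs back when let go.
- guard_edge (a point): Middle of the lower front edge of the clear plastic guard, a level plate 100 mm wide and 6 mm thick that runs 115 mm back from here, over the button. This point is 68 mm higher than the button's top and 20 mm nearer the front.
- lever (a joint): Angle of the red lever: 0 rad fully up (leaning 12 degrees back past vertical, on its stop), 1.65 rad fully down (82 degrees forward of vertical, out over the console's front). It turns freely: its weight holds it at either end and it tips over at 0.21 rad. Pressing the button fully tips it from 0; it then falls by itself in about 1 s.
- lever_grip (a point): Centre of the lever's red hand grip; moves with the lever. The grip is a rounded block 58 mm long along the lever, 26 mm wide (along the hinge axis, both sides free) and 22 mm thick. Its centre is 90 mm from the hinge axis and the lever ends 29 mm further out. z points outwards along the lever, y along the hinge axis.
- lever_hinge (a point): Fixed point on the lever's level hinge axis, at the lever, about 0.11 m above the table. The axis runs along this point's y, which points to the left as seen from the console's front; z is the panel's outward normal, x points up the slope. The lever stands 150 mm to the left of the button, seen from the front.
- console: Grey wedge-shaped safety-switch console fixed to the table, 170 mm deep, 300 mm wide, 34 mm high at the front and 166 mm at the back; the clear guard over the button is its highest fixed part (184 mm). Origin at the centre of its underside; its front (low side) faces its own -x.
- pot_neck (a point): Place to grip the teal round-bottomed ink pot: on its axis, 115 mm above its lowest point, half-way up the straight neck, 40 mm across from 88 to 145 mm (the top 13 mm is the black lid, same width). Below is a ball 92 mm across. z points up the axis. Closed, about 0.5 kg, weight low. Starts upright in the cork ring.
- pot_ball (a point): Centre of the pot's ball-shaped bottom, 46 mm above its lowest point, on the pot's axis (69 mm below pot_neck).
- pot: The same pot; origin at its lowest point, z axis up along its axis.
- warmer_seat (a point): Centre of the round opening in the top of the ink warmer, a fixed steel drum with an orange band, 110 mm across, 55 mm high (height of this point). The opening is 68 mm across, 35 mm deep; the pot's ball sits on its edge with its centre 31 mm (pot_neck 100 mm) above this point. Friction keeps the pot at whatever tilt it is set down.
- warmer: The same ink warmer; origin at the centre of its underside.
- cork_ring: Cork ring the pot starts in, fixed to the table, 100 mm across, 30 mm high, opening 68 mm; origin at the centre of its underside.
- tape_roll: Bystander. Roll of clear-brown tape lying flat, 100 mm across, 48 mm high, ring-shaped; origin at the centre of its underside.
- jar_yellow: Bystander. Small yellow ink jar, 56 mm across, 75 mm high; origin at the centre of its underside.
- jar_teal: Bystander. Green ink jar with white cap, 72 mm across, 90 mm high; origin at the centre of its underside.
- squeegee: Bystander. Wooden squeegee with black rubber blade lying flat, 200 mm long, about 38 mm high; origin under its middle.
- spatula: Bystander. Ink spatula lying flat, 200 mm long; origin under its middle.
- tub: Bystander. Open white plastic tub, 90 mm across, 60 mm high; origin at the centre of its underside.
There are look-alikes about, which are no part of the job. Several things have the shape of the cork_ring; the one meant has the colours described above.

How it is judged:
On the way, in this order (a step that is already met when the one before it is completed fails the run):
1. the test button is pressed in (at least 6 mm of its 8 mm) (value of joint button above 0.006 m).
2. the lever has dropped (past 1.5 rad) (value of joint lever above 1.5 rad), for 0.1 s.
3. the lever is back fully up (under 0.1 rad) and stays there, the pot still in the cork ring (value of joint lever below 0.1 rad and horizontal distance between pot_ball and cork_ring below 0.02 m), for 0.2 s.
4. the pot is lowered into the warmer's opening while still held by the fingers, not let fall (ball centre within 6 mm of the axis and at most 4 mm above its seated height) (horizontal distance between pot_ball and warmer_seat below 0.006 m and z of pot_ball in the frame of warmer below 0.0905 m and contact force between the fingers and pot above 0.5 N), for 0.1 s.
At the end, for the whole second after the job is handed in: The lever rests fully up (under 0.1 rad), the button is out (under 3 mm), and the pot sits at rest in the warmer's opening: its ball centred within 4 mm and seated (ball centre 82 to 89 mm above the table), its axis within 0.1 rad of vertical (value of joint lever below 0.1 rad and value of joint button below 0.003 m and horizontal distance between pot_ball and warmer_seat below 0.004 m and z of pot_ball in the frame of warmer between 0.082 and 0.089 m and angle between pot's own z axis and vertical below 0.1 rad and linear speed of pot below 0.02 m/s); the robot touches nothing.
It fails at once if the pot is tipped more than 0.6 rad (angle between pot's own z axis and vertical above 0.6 rad).
It fails at once if the pot is rammed onto the warmer (over 60 N) (contact force between pot and warmer above 60 N).
It fails at once if a bystander is pushed more than 30 mm (distance of any of tape_roll, jar_yellow, jar_teal, squeegee, spatula, tub from where it was at the start of the episode above 0.03 m).
It also fails if it takes over 64 s, if anything falls off the work surface, if the arm or the gripper's body presses on something with over 40 N, if the wrist force passes 120 N, or if a joint passes its speed limit or range.

## Robot

A 6-joint arm with a two-finger parallel gripper is mounted at the origin on the work surface. World frame = base frame: x ahead of the robot, y to its left, z up, the work surface at z = 0. Lengths are in m, angles in rad, forces in N, time in s.
With the tool pointing down it reaches from about 0.35 to 0.975 m from the base axis. Payload 4.9 kg.
Tool frame: the origin (TCP) lies where the fingers leave the gripper's body, on its centre line; the fingertips stand 73 mm ahead of it and the grasp point (between the pads) lies 54 mm ahead of it; z points along the fingers, y is the direction in which the jaws open and shut (so a half turn about z gives the same grasp; the last joint's range is limited). The gripper opens to 85 mm and grips with 20 to 120 N. Pads are 22 mm wide; open, the fingers measure 114 mm over their backs; the gripper's body (76 mm by 85 mm) begins 54 mm behind the grasp point. The pads swing forward as they close: fully open they stand 13 mm farther back than shut.
Start: joints at [1.102, 0.053, 1.613, -0, 1.476, -0.119], TCP at [0.214, 0.587, 0.304] pointing down, gripper open.
Joint ranges: [-3.01, 3.01], [-1.01, 2.22], [0.06, 2.58], [-1.02, 4.17], [0.09, 2.62], [-3.14, 3.14]. Speed limits (rad/s): [2.57, 2.57, 3.14, 3.14, 3.14, 3.14].

## Interface

Orientations are given as a rotation vector (axis times angle).
In Python, from station import monitor, vision, workorder gives the robot as it stands.
- The arm moves only by the tool arm_command, never from a script. Its argument "rows" is text: rows parted by semicolons, each of 6 numbers parted by spaces: the shift along the world's x, y, z in mm, then the turn, a rotation vector about the world's x, y, z in degrees. In form: tx ty tz wx wy wz; .... A call has 1 to 12 rows; each row is the pose to reach, as a shift and turn from the pose measured when the call began; what a row does not reach only later rows make up. A row lasts 1/8 s, in which the tool goes at most 62.5 mm and 10.7 degrees, less where a joint would pass 70% of its speed; a pose out of reach is approached as far as the arm can. A call with a gripper value outside its range is refused whole. "jaw" is the opening, from 0 (shut) to 1 (fully open), set as the call begins (left out, the last holds). The fingers move at their own pace and stop on an object; "squeeze" is the grip in N (left out, the last holds). Time passes only in rows, so rows that repeat a pose let the fingers close. It gives the time, the measured TCP pose, the force and the opening at its end, in the units of the state.
- monitor.get_obs(): the state, without advancing time (a new reading comes with each control period).
- vision.get_image(name): name is "side" or "top" or "wrist"; returns a dict with "frame" (420x560x3 uint8, red, green, blue), "vfov" (degrees; the focal length in pixels is half the picture's height over the tangent of half this angle, whatever the lens; pixels are square), "cx", "cy" (the principal point, pixels), "R" (3x3) and "t" (3): a world point X has camera coordinates R X + t; the wrist camera has in their place "T_tool_cam" (4x4, takes a point from camera to tool coordinates, whose origin is the TCP and whose axes are the flange's). Camera axes: x right, y down, z forward; pixel columns grow to the right and rows downward; lengths in m; the calibration is good to about 2 mm. The wrist camera is an equidistant fisheye: a pixel r from the principal point sees the ray r / f radians off the axis. A picture is of the moment at which its call begins: read the wrist's pose just before it. There is no depth.
- workorder.finish_job(): hands the job in, once; it reports no verdict.
The state is a dict: "t": time; "q": joint angles; "dq": joint speeds; "effort": joint torques, N m; "tool_pos": TCP position; "tool_rot": TCP orientation; "contact_force": force on the tool from outside, world axes, zero at the start; "wrist_torque": the same for the moment, N m; "opening": finger opening in m.
Only numpy, scipy, OpenCV 4.12 (cv2) and the standard library are available. Lean on these libraries where they do the work, as an engineer would, in place of code of your own. Each camera call takes 0.05 s, during which the arm holds its last target. There are 200 camera calls.

## Working session

There is one attempt and no reset: what is moved stays moved. The work goes in short steps, Python scripts to look and compute and a tool call to move; the robot and the scene stay as the last step left them, time stands still between calls to the robot, and variables do not carry over. Pictures are saved under pics/ and viewed, about 8 in all and at most 12, crops included, and the job is handed in when it is done.

Besides the shell and the picture viewer there is one more tool, called after ">>>" as name(argument=value, ...) on one line, values as JSON. arm_command: Moves the arm, as the interface text tells. Its arguments: {"type":"object","properties":{"rows":{"type":"string"},"jaw":{"type":"number"},"squeeze":{"type":"number"}},"required":["rows"]}

```bash
mkdir -p pics
cat > h.py <<'E'
import numpy as np, cv2
from scipy.spatial.transform import Rotation as Ro
from station import monitor, vision, workorder
def snap(n,fn):
    o=monitor.get_obs(); im=vision.get_image(n)
    cv2.imwrite(f'pics/{fn}.png',im['frame'][:,:,::-1])
    np.savez(f'pics/{fn}.npz',pos=o['tool_pos'],rot=o['tool_rot'],**im); return im
def load(fn): return dict(np.load(f'pics/{fn}.npz'))
def ray(fn,u,v):
    m=load(fn); h=m['frame'].shape[0]; f=h/2/np.tan(np.radians(float(m['vfov']))/2)
    x=np.array([u-float(m['cx']),v-float(m['cy'])])
    if 'R' in m:
        d=np.array([*(x/f),1]); R=m['R']; return -R.T@m['t'], R.T@(d/np.linalg.norm(d))
    r=np.hypot(*x); th=r/f; d=np.array([*(x/max(r,1e-9)*np.sin(th)),np.cos(th)])
    T=m['T_tool_cam']; Rt=Ro.from_rotvec(m['rot']).as_matrix()
    return Rt@T[:3,3]+m['pos'], Rt@T[:3,:3]@d
def atz(fn,u,v,z):
    o,d=ray(fn,u,v); return o+d*(z-o[2])/d[2]
def proj(fn,X):
    m=load(fn); h=m['frame'].shape[0]; f=h/2/np.tan(np.radians(float(m['vfov']))/2); X=np.asarray(X,float)
    if 'R' in m: c=m['R']@X+m['t']; return f*c[:2]/c[2]+[m['cx'],m['cy']]
    T=m['T_tool_cam']; Rt=Ro.from_rotvec(m['rot']).as_matrix()
    c=T[:3,:3].T@(Rt.T@(X-m['pos'])-T[:3,3]); r=np.hypot(*c[:2]); th=np.arctan2(r,c[2])
    return f*th*c[:2]/r+[m['cx'],m['cy']]
def tri(*obs):
    A=np.zeros((3,3));b=np.zeros(3)
    for o in obs:
        c,d=ray(*o);P=np.eye(3)-np.outer(d,d);A+=P;b+=P@c
    X=np.linalg.solve(A,b); return X,[np.round(proj(o[0],X)-o[1:],1) for o in obs]
E
python3 - <<'E'
from h import *
a=snap('top','t0');b=snap('side','s0')
for m in(a,b): print(m['vfov'],-m['R'].T@m['t'])
w=snap('wrist','w0');print(w['T_tool_cam'],monitor.get_obs())
for n in 't0','s0':
    cv2.imwrite(f'pics/{n}b.png',cv2.resize(cv2.imread(f'pics/{n}.png'),(800,600),interpolation=cv2.INTER_CUBIC))
E
```

```text
52.01108326687287 [ 0.38135496 -0.09827903  1.13121751]
52.10933498642656 [ 0.23298373 -0.85742166  0.95692762]
[[ 9.51326800e-04 -9.50209156e-01 -3.11611385e-01  8.05556779e-02]
 [ 9.99999496e-01  8.04278876e-04  6.00405435e-04  1.03194940e-03]
 [-3.19888286e-04 -3.11611800e-01  9.50209442e-01 -7.05120295e-02]
 [ 0.00000000e+00  0.00000000e+00  0.00000000e+00  1.00000000e+00]] {'t': 0.15, 'q': array([ 1.10199066e+00,  5.32180919e-02,  1.61398864e+00,  2.26443369e-05,
        1.47602250e+00, -1.19030378e-01]), 'dq': array([-0.00033814, -0.000691  , -0.00321659,  0.0034248 , -0.00217802,
       -0.00143471]), 'effort': array([ 6.41272563e-04, -3.94239056e+01, -3.70724773e+01, -6.26761380e-05,
        4.60055860e-03,  2.71804493e-05]), 'tool_pos': array([0.21402012, 0.58681151, 0.30293136]), 'tool_rot': array([-5.46546176e-01, -3.09318143e+00,  2.44984814e-03]), 'contact_force': array([-0.07736322,  0.40968057, -0.50677412]), 'wrist_torque': array([0.02496618, 0.01175535, 0.03309563]), 'opening': 0.08508754455835783}
```

View pics/t0b.png

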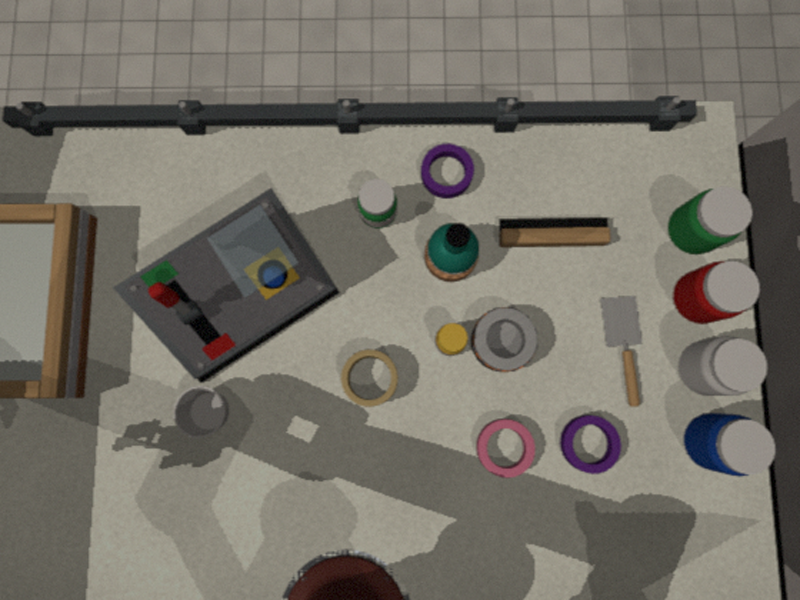

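View pics/s0b.png

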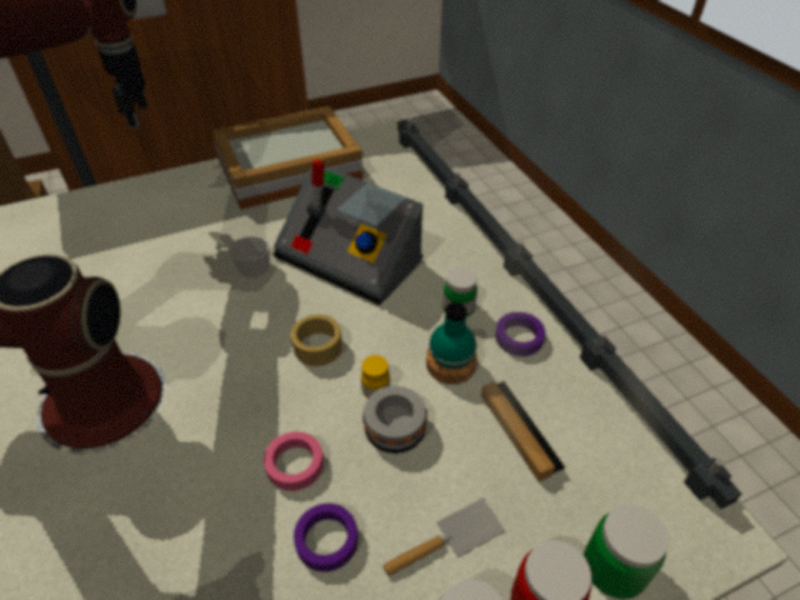

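The top view (800 px) shows the console at upper left: button (273,273), red grip (163,293), the red and green end marks. It also shows the pot in its cork ring (lid 458,234) and the warmer (505,338). The side view matches: button (367,241), grip (318,173), lid (456,311), warmer (395,409).

Run:
```python
from h import *
s=1/1.42857
T=lambda u,v:('t0',u*s-.15,v*s-.15)
S=lambda u,v:('s0',u*s-.15,v*s-.15)
for n,a,b in [('button',(273,273),(367,241)),('grip',(163,293),(318,173)),('lid',(458,234),(456,311)),('warm',(505,338),(395,409)),('Lf',(203,375),(277,246)),('Rf',(337,290),(383,293)),('Rb',(270,190),(421,205)),('redmark',(219,346),(302,244)),('greenmk',(161,273),(334,179))]:
    X,e=tri(T(*a),S(*b)); print(n,X.round(4),e)
print('lid z.158',atz(*T(458,234),.158+.0)[:2],'opening z.055',atz(*T(505,338),.055), atz(*S(395,409),.055))
m=cv2.imread('pics/t0.png'); m2=cv2.imread('pics/s0.png')
A=cv2.resize(m[125:275,75:240],(400,364),interpolation=cv2.INTER_CUBIC)
B=cv2.resize(m2[100:250,185:350],(400,364),interpolation=cv2.INTER_CUBIC)
C=cv2.resize(m[145:265,290:390],(400,480)[:2],interpolation=cv2.INTER_CUBIC)
cv2.imwrite('pics/c1.png',np.hstack([A,B]))
```

```text
button [0.5897 0.1192 0.1018] [array([ 0. , -0.2]), array([-0.1,  0. ])]
grip [0.5387 0.2684 0.199 ] [array([-0.1,  0.3]), array([ 0.2, -0. ])]
lid [ 0.6408 -0.193   0.1566] [array([ 0. , -0.1]), array([-0.1,  0. ])]
warm [ 0.4804 -0.2806  0.0579] [array([ 0.1, -0.4]), array([-0.4,  0.1])]
Lf [0.4181 0.2501 0.0456] [array([-0. ,  0.2]), array([ 0.1, -0. ])]
Rf [0.5757 0.0143 0.0409] [array([ 0.6, -2.4]), array([-2.1,  0.5])]
Rb [0.7161 0.1147 0.1634] [array([ 0. , -0.1]), array([-0.1,  0. ])]
redmark [0.469  0.2203 0.057 ] [array([ 0. , -0.2]), array([-0.1,  0. ])]
greenmk [0.5791 0.2886 0.1599] [array([ 0. , -0.1]), array([-0.1,  0. ])]
lid z.158 [ 0.6402092  -0.19275843] opening z.055 [ 0.47959458 -0.28085221  0.055     ] [ 0.48224271 -0.27887561  0.055     ]
```

View pics/c1.png

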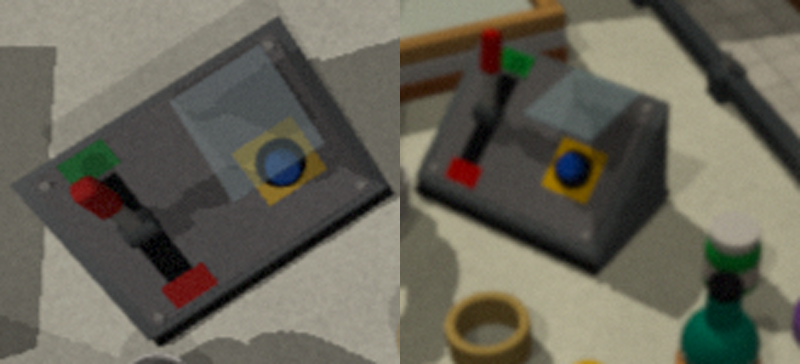

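Run:
```python
from h import *
from scipy.optimize import least_squares as LS
k=1/2.424
T=lambda u,v:('t0',75+u*k-.3,125+v*k-.3)
S=lambda u,v:('s0',185+u*k-.3,100+v*k-.3)
P=[((85,150,166),T(12,185)),((85,-150,166),T(280,17)),((-85,-150,34),T(391,186)),((-85,150,34),T(156,333)),
   ((85,-150,166),S(267,102)),((-85,-150,34),S(197,262)),((-85,150,34),S(20,187))]
def f(p,full=False):
    R=Ro.from_euler('z',p[2]).as_matrix()
    return np.concatenate([proj(o[0],R@(np.array(c)/1e3)+[p[0],p[1],0])-o[1:] for c,o in P])
r=LS(f,[.57,.19,.56]);print(r.x,np.degrees(r.x[2]),r.fun.reshape(-1,2).round(1).tolist())
R=Ro.from_euler('z',r.x[2]).as_matrix();c0=np.array([r.x[0],r.x[1],0])
for n,a,b in [('button',(281,163),(173,169)),('hinge',(136,230),(84,112)),('gripTop',(84,188),(91,33)),('gd_fl',(235,200),(130,112)),('gd_bl',(170,100),(175,70)),('gd_br',(265,50),(238,97)),('gd_fr',(325,145),(190,138)),('yellow',(279,162),(175,168))]:
    X,e=tri(T(*a),S(*b)); print(n,X.round(4),(R.T@(X-c0)).round(4),e)
```

```text
[0.56586762 0.18651088 0.58793339] 33.686102086467685 [[0.9, 0.6], [0.9, -0.9], [0.5, -1.5], [-1.3, 3.1], [1.5, 1.6], [0.7, -1.0], [-1.6, -4.1]]
button [0.5879 0.1208 0.0977] [-0.0181 -0.0669  0.0977] [array([ 0. , -0.2]), array([-0.1,  0. ])]
hinge [0.5169 0.2587 0.1159] [-0.0007  0.0873  0.1159] [array([-0.1,  0.4]), array([ 0.3, -0. ])]
gripTop [0.5402 0.2678 0.2265] [0.0237 0.0818 0.2265] [array([-0. ,  0.2]), array([ 0.1, -0. ])]
gd_fl [0.5396 0.1428 0.1865] [-0.0461 -0.0218  0.1865] [array([ 0.4, -1.8]), array([-1.4,  0.3])]
gd_bl [0.6308 0.2091 0.1824] [ 0.0666 -0.0172  0.1824] [array([-0.1,  0.4]), array([ 0.3, -0.1])]
gd_br [0.6792 0.1205 0.1839] [ 0.0577 -0.1178  0.1839] [array([ 0., -0.]), array([-0.,  0.])]
gd_fr [0.5877 0.0605 0.1904] [-0.0517 -0.1169  0.1904] [array([ 0.2, -0.9]), array([-0.7,  0.2])]
yellow [0.5903 0.1228 0.0967] [-0.015  -0.0665  0.0967] [array([ 0.1, -0.6]), array([-0.5,  0.1])]
```

```bash
cat >> h.py <<'E'
def toolR(yaw,tilt):
    "tool z tilted from down by tilt deg towards yaw deg; y level"
    y,t=np.radians([yaw,tilt]); z=np.array([np.sin(t)*np.cos(y),np.sin(t)*np.sin(y),-np.cos(t)])
    ly=np.array([-np.sin(y),np.cos(y),0]); x=np.cross(ly,z); return np.c_[x,ly,z]
def to(pos,R,show=True):
    o=monitor.get_obs(); w=(Ro.from_matrix(R)*Ro.from_rotvec(o['tool_rot']).inv()).as_rotvec()
    d=(np.array(pos)-o['tool_pos'])*1e3; print('shift',d.round(1),'turn',np.degrees(w).round(1),'|w|',np.degrees(np.linalg.norm(w)).round(1))
E
python3 - <<'E'
from h import *
R=toolR(33,45); print(R[:,0]); p=np.array([.589,.12,.1])-.21*R[:,2]; print(p); to(p,R)
print(Ro.from_rotvec(monitor.get_obs()['tool_rot']).as_matrix().round(2))
E
```

```text
[-0.59302965 -0.38511795 -0.70710678]
[0.46446377 0.03912523 0.24849242]
shift [ 250.4 -547.7  -54.4] turn [  5.3 -46.3  50.2] |w| 68.5
[[-0.94  0.34 -0.  ]
 [ 0.34  0.94 -0.  ]
 [ 0.   -0.   -1.  ]]
```

>>> arm_command(rows="21 -46 -4 0.4 -3.9 4.2; 42 -92 -8 0.9 -7.7 8.4; 63 -137 -12 1.3 -11.6 12.6; 84 -183 -16 1.8 -15.4 16.7; 105 -229 -20 2.2 -19.3 20.9; 126 -275 -25 2.7 -23.2 25.1; 147 -320 -30 3.1 -27 29.3; 168 -366 -35 3.5 -30.9 33.5; 189 -411 -40 4 -34.7 37.7; 210 -457 -45 4.4 -38.6 41.8; 230 -503 -50 4.9 -42.4 46; 250 -548 -54 5.3 -46.3 50.2", jaw=0)

```text
t: 1.65
tool_pos: [0.4536, 0.0642, 0.2499]
tool_rot: [-0.643, 2.322, 0.278]
contact_force: [-0.1, -0.2, -1.2]
opening: 0.0
```

>>> arm_command(rows="0 0 0 0 0 0; 0 0 0 0 0 0")

```text
t: 1.9
tool_pos: [0.4534, 0.0643, 0.2496]
tool_rot: [-0.642, 2.323, 0.279]
contact_force: [-0.4, 0.5, -0.3]
opening: 0.0003
```

Run:
```python
from h import *
snap('wrist','w1'); o=monitor.get_obs();print(o['q'],o['tool_pos'],o['opening']); to([.4645,.0391,.2485],toolR(33,45))
cv2.imwrite('pics/w1b.png',cv2.resize(cv2.imread('pics/w1.png'),(800,600),interpolation=cv2.INTER_CUBIC))
```

```text
[-0.25660133 -0.6781876   2.37036163  0.64253796  0.99144953 -2.60208288] [0.45331289 0.06503027 0.24989405] -9.738557532922017e-05
shift [ 11.2 -25.9  -1.4] turn [ 0.1 -2.3  1.5] |w| 2.8
```

View pics/w1b.png

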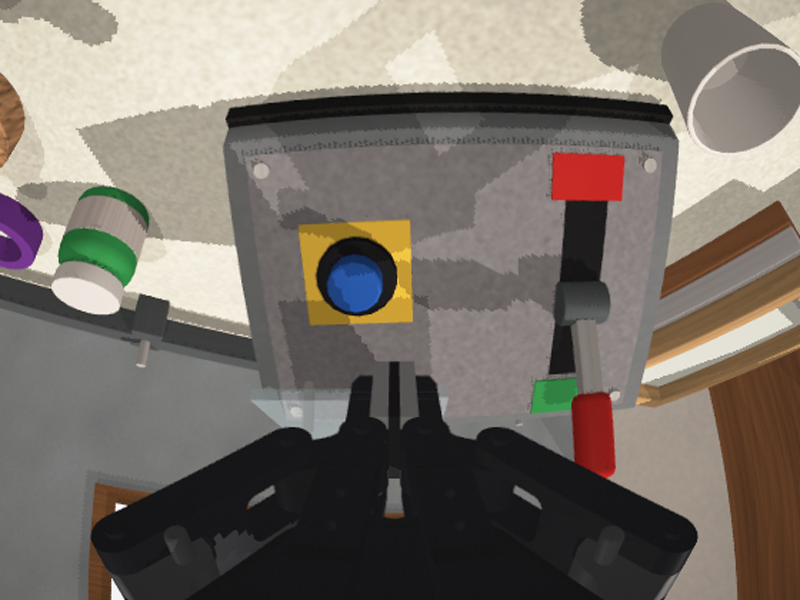

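The wrist view (800 px) shows the button top at (355,283), hinge barrel (583,303) and grip (594,433). The panel screws are at (261,171), (650,165), (615,395) and (296,411). The guard lies left of the fingers in the image.

Run:
```python
from h import *
from scipy.optimize import least_squares as LS
s=.7;k=1/2.424
W=lambda u,v:('w1',u*s-.15,v*s-.15)
T=lambda u,v:('t0',75+u*k-.3,125+v*k-.3)
S=lambda u,v:('s0',185+u*k-.3,100+v*k-.3)
P=[((-1,-1),W(261,171)),((-1,1),W(650,165)),((1,1),W(615,395)),((1,-1),W(296,411)),
((1,1),T(43,186)),((1,-1),T(268,42)),((-1,-1),T(362,185)),((-1,1),T(157,317))]
def f(p):
    R=Ro.from_euler('z',p[2]).as_matrix(); out=[]
    for (i,j),o in P:
        x=i*p[3]+p[5]; X=np.array([x,j*p[4],.034+(x+.085)*132/170])
        out.append(proj(o[0],R@X+[p[0],p[1],0])-o[1:])
    return np.append(np.concatenate(out),p[5]*100)
r=LS(f,[.57,.19,.56,.07,.135,0]);print(r.x.round(4),np.degrees(r.x[2]),r.fun[:-1].reshape(-1,2).round(1).tolist())
R=Ro.from_euler('z',r.x[2]).as_matrix();c0=np.array([r.x[0],r.x[1],0])
for n,o in [('button',[W(355,283),T(281,163),S(173,169)]),('hinge',[W(583,303),T(136,230),S(84,112)]),('grip',[W(594,433),T(97,199),S(91,50)]),('red',[W(588,177),T(189,285),S(63,173)]),('yel',[W(355,272),T(280,161)])]:
    X,e=tri(*o); print(n,X.round(4),(R.T@(X-c0)).round(4),np.array(e).tolist())
```

```text
[0.5606 0.1892 0.5853 0.0711 0.1253 0.0044] 33.533653542455774 [[-0.8, -0.3], [0.2, -0.0], [-0.6, -0.0], [-0.1, -0.1], [-0.4, 0.3], [-1.2, 1.0], [-1.1, -0.4], [-0.3, -0.1]]
button [0.5877 0.1212 0.0992] [-0.0149 -0.0716  0.0992] [[-1.6, -1.5], [-0.3, -0.2], [-0.3, -0.4]]
hinge [0.5177 0.2597 0.113 ] [0.0032 0.0825 0.113 ] [[1.5, 1.2], [-0.0, 0.2], [0.5, 0.4]]
grip [0.5361 0.2684 0.1983] [0.0234 0.0795 0.1983] [[-0.9, 2.0], [-0.8, -0.3], [-0.3, 0.9]]
red [0.4679 0.2225 0.0542] [-0.0588  0.079   0.0542] [[-0.4, -0.1], [-0.1, 0.1], [-0.0, -0.1]]
yel [0.5911 0.1239 0.09  ] [-0.0107 -0.0712  0.09  ] [[-0.4, -0.1], [-0.1, 0.0]]
```

Run:
```python
from h import *
m=load('w1');Rt=Ro.from_rotvec(m['rot']).as_matrix()
for L in(.06,.073,.086): print(L,proj('w1',m['pos']+Rt[:,2]*L)/.7)
R=toolR(33.5,52);n=-toolR(33.5,38)[:,2];up=toolR(33.5,38)[:,0]*-1
print(n,up)
b=np.array([.5877,.1212,.099])-.004*up
to(b+.03*n-.073*R[:,2],R); print(-n*30)
```

```text
0.06 [389.50047094 400.67736078]
0.073 [389.77060854 381.46400975]
0.086 [390.00804921 364.74598714]
[-0.51339138 -0.33980634  0.78801075] [0.657111   0.43493228 0.61566148]
shift [ 68.4  12.5 -84.8] turn [ 3.9 -8.2  2. ] |w| 9.3
[ 15.40174126  10.19419016 -23.64032261]
```

>>> arm_command(rows="17 3 -21 1 -2 0.5; 34 6 -42 2 -4 1; 51 9 -64 3 -6 1.5; 68 12.5 -85 3.9 -8.2 2; 68 12.5 -85 3.9 -8.2 2; 68 12.5 -85 3.9 -8.2 2")

```text
t: 2.7
tool_pos: [0.5212, 0.0787, 0.1659]
tool_rot: [-0.653, 2.156, 0.317]
contact_force: [0.5, 0.4, -0.2]
opening: -0.0001
```

Run:
```python
from h import *
snap('wrist','w2');R=toolR(33.5,52);n=-toolR(33.5,38)[:,2];up=-toolR(33.5,38)[:,0]
b=np.array([.5877,.1212,.099])-.004*up
to(b+.03*n-.073*R[:,2],R);to(b-.073*R[:,2],R)
m=load('w2');Rt=Ro.from_rotvec(m['rot']).as_matrix()
for L in(.073,.086): print(L,proj('w2',m['pos']+Rt[:,2]*L), proj('w2',m['pos']+Rt[:,2]*L+.011*Rt[:,0]))
print(proj('w2',b+.004*up))
cv2.imwrite('pics/w2b.png',cv2.resize(cv2.imread('pics/w2.png')[100:400,100:460],(720,600),interpolation=cv2.INTER_CUBIC))
```

```text
shift [ 0.2 -0.8 -1.4] turn [ 0.   0.1 -0.1] |w| 0.2
shift [ 15.6   9.4 -25. ] turn [ 0.   0.1 -0.1] |w| 0.2
0.073 [272.8770039  267.03868768] [272.81805444 247.27414712]
0.086 [273.03845222 255.3260245 ] [272.9912212  236.58057695]
[270.77373274 235.39807957]
```

View pics/w2b.png

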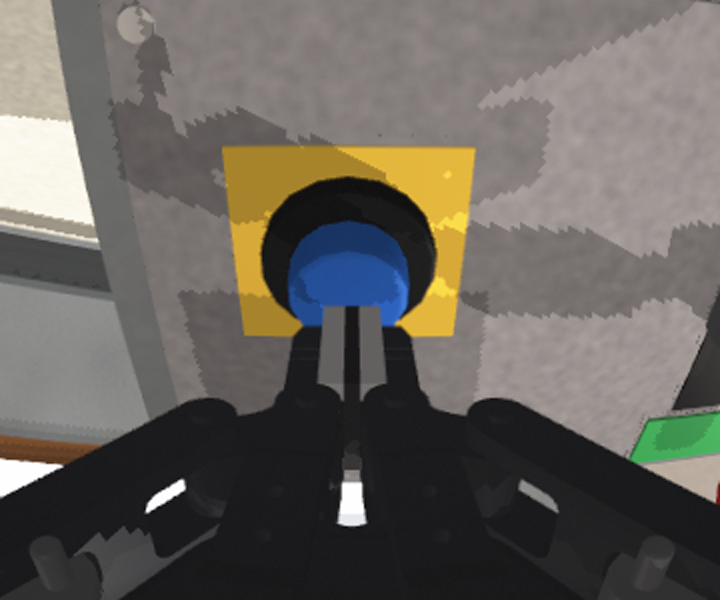

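The crop shows the fingertips (350,305) lined up with the button (350,270), just up the panel normal from it, so I can press.

>>> arm_command(rows="5 3 -8; 10 6 -16; 13 8 -21; 15 9 -24; 15 9 -24")

```text
$.rows[0]: bad value
```

>>> arm_command(rows="5 3 -8 0 0 0; 10 6 -16 0 0 0; 13 8 -21 0 0 0; 15 9 -24 0 0 0; 15 9 -24 0 0 0; 15 9 -24 0 0 0")

```text
t: 3.5
tool_pos: [0.5359, 0.0873, 0.1469]
tool_rot: [-0.653, 2.16, 0.312]
contact_force: [-43.1, -23.9, 31.7]
opening: 0.0001
```

>>> arm_command(rows="-5 -3 8 0 0 0; -10 -6 16 0 0 0; -10 -6 16 0 0 0")

```text
t: 3.88
tool_pos: [0.526, 0.0813, 0.1634]
tool_rot: [-0.653, 2.159, 0.311]
contact_force: [0.4, -0.5, 0.4]
opening: -0.0003
```

Run:
```python
from h import *
snap('side','s1');snap('wrist','w3');print(monitor.get_obs()['contact_force'],monitor.get_obs()['tool_pos'])
a=cv2.resize(cv2.imread('pics/s1.png')[80:240,160:340],(400,356),interpolation=cv2.INTER_CUBIC)
b=cv2.resize(cv2.imread('pics/w3.png')[110:390,120:435],(400,356))
cv2.imwrite('pics/c2.png',np.hstack([a,b]))
```

```text
[-0.10652774  0.75313486 -0.34029879] [0.52582623 0.08152354 0.16266849]
```

View pics/c2.png

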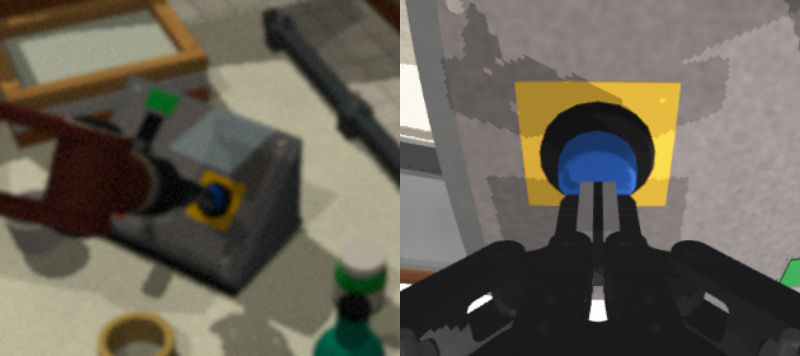

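The side crop shows the grip gone from beside the green mark. The button was bottomed out at about 58 N, so the shut fingertips reach about 13 mm further than I assumed, roughly 86 mm. Next I retreat and look at the lowered lever.

Run:
```python
from h import *
R=toolR(33.5,15);g=np.array([.446,.208,.1245]);to(g-.16*R[:,2],R)
```

```text
shift [-114.4  103.6  116.4] turn [-20.2  30.8  -0.1] |w| 36.8
```

>>> arm_command(rows="-20 -13 30 0 0 0; -40 -20 60 -4 6 0; -60 0 80 -8 12 0; -80 40 100 -12 18 0; -100 80 116 -16 24 0; -114 104 116 -20 31 0; -114 104 116 -20 31 0; -114 104 116 -20 31 0", jaw=0.75)

```text
t: 4.97
tool_pos: [0.4117, 0.1852, 0.2776]
tool_rot: [-0.834, 2.77, 0.116]
contact_force: [-0.0, -0.1, -0.2]
opening: 0.0641
```

Run:
```python
from h import *
R=toolR(33.5,15);g=np.array([.446,.208,.1245]);to(g-.16*R[:,2],R)
snap('wrist','w4');print(monitor.get_obs()['q'],monitor.get_obs()['opening'],proj('w4',g)/.7)
m=load('w4');Rt=Ro.from_rotvec(m['rot']).as_matrix()
cv2.imwrite('pics/w4b.png',cv2.resize(cv2.imread('pics/w4.png'),(800,600),interpolation=cv2.INTER_CUBIC))
```

```text
shift [-0.3 -0.1  1.5] turn [-0.2 -0.3 -0. ] |w| 0.3
[ 0.2108475  -0.51755755  2.14662567  0.10285455  1.2738362  -1.9618423 ] 0.06363921885034927 [389.71250139 302.40885141]
```

View pics/w4b.png

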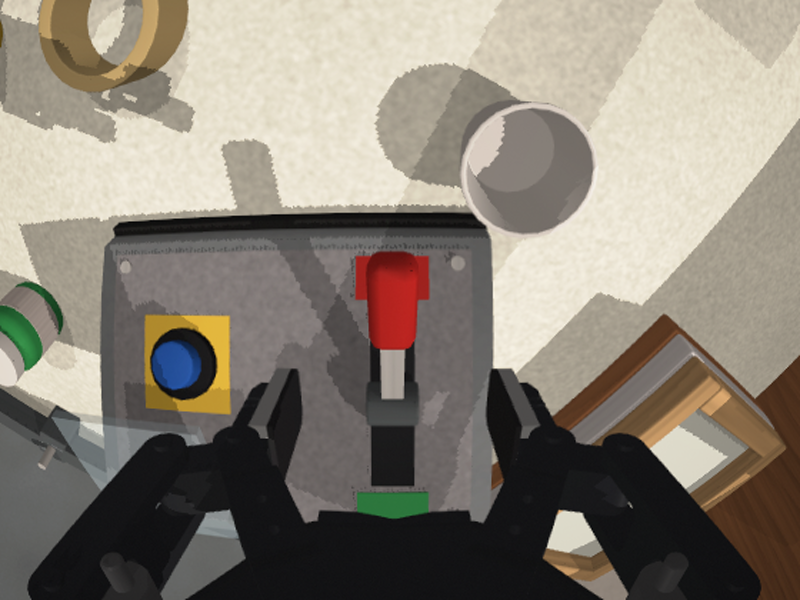

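Lever is down: grip centre is at (392,300) against a prediction of (390,302). I descend straddling it and grip lightly.

Run:
```python
from h import *
g=np.array([.446,.208,.1245]);R=toolR(33.5,15);to(g-.058*R[:,2],R)
```

```text
shift [ 21.7  14.9 -97. ] turn [-0.2 -0.3  0. ] |w| 0.3
```

>>> arm_command(rows="5 4 -24 0 0 0; 11 8 -48 0 0 0; 16 11 -70 0 0 0; 19 13 -85 0 0 0; 22 15 -97 0 0 0; 22 15 -97 0 0 0")

```text
t: 5.78
tool_pos: [0.4335, 0.1994, 0.1795]
tool_rot: [-0.832, 2.772, 0.116]
contact_force: [0.5, 0.2, 0.3]
opening: 0.0639
```

>>> arm_command(rows="0 0 0 0 0 0; 0 0 0 0 0 0; 0 0 0 0 0 0; 0 0 0 0 0 0; 0 0 0 0 0 0", jaw=0, squeeze=20)

```text
t: 6.4
tool_pos: [0.4339, 0.1994, 0.1804]
tool_rot: [-0.832, 2.771, 0.115]
contact_force: [-2.7, -1.4, 5.2]
opening: 0.0254
```

Run:
```python
from h import *
o=monitor.get_obs();print(o['opening'],o['tool_pos'],o['q'])
h=np.array([.520,.257,.112]);h[2]=.1245-.09*np.cos(np.radians(82));f=toolR(33.5,90)[:,2]
# keep the grasp point (58 mm) on the arc, tool tilting 15->50
Rm=Ro.from_rotvec(o['tool_rot']).as_matrix(); g0=o['tool_pos']+.058*Rm[:,2]
e=g0-(h+.09*(-f*np.sin(np.radians(82))+[0,0,np.cos(np.radians(82))])); print(e)
for i in range(1,13):
    a=np.radians(82-94.5*i/12); R=toolR(33.5,15+35*i/12)
    g=h+.09*(-f*np.sin(a)+np.array([0,0,np.cos(a)]))+e
    p=g-.058*R[:,2]; w=np.degrees((Ro.from_matrix(R)*Ro.from_rotvec(o['tool_rot']).inv()).as_rotvec()); print(*((p-o['tool_pos'])*1e3).round(0).astype(int),*w.round(1),end='; ')
```

```text
0.025421008799662848 [0.43390444 0.1994374  0.18040126] [ 0.2341952  -0.33688234  2.18676692  0.10649358  1.05227032 -1.96141551]
[ 4.37256516e-04  4.69600927e-05 -1.69743043e-04]
-1 0 11 1.5 -2.8 0.0; 1 1 22 3.1 -5.2 0.0; 3 2 32 4.7 -7.6 0.0; 7 5 40 6.3 -10.0 0.0; 12 8 48 7.9 -12.5 0.0; 18 12 54 9.5 -14.9 0.0; 25 17 59 11.1 -17.3 -0.0; 32 22 62 12.7 -19.8 -0.0; 40 27 63 14.3 -22.2 -0.0; 49 32 63 15.9 -24.6 -0.0; 57 38 61 17.6 -27.1 -0.0; 66 44 57 19.2 -29.5 -0.0;
```

>>> arm_command(rows="-1 0 6 0.8 -1.4 0; -1 0 11 1.5 -2.8 0; 0 0 17 2.3 -4 0; 1 1 22 3.1 -5.2 0; 2 1.5 27 3.9 -6.4 0; 3 2 32 4.7 -7.6 0; 5 3.5 36 5.5 -8.8 0; 7 5 40 6.3 -10 0; 9 6.5 44 7.1 -11.2 0; 12 8 48 7.9 -12.5 0; 15 10 51 8.7 -13.7 0; 18 12 54 9.5 -14.9 0")

```text
t: 7.9
tool_pos: [0.452, 0.2117, 0.2347]
tool_rot: [-0.746, 2.479, 0.219]
contact_force: [-2.0, -1.4, -4.1]
opening: 0.0255
```

Run:
```python
from h import *
o=monitor.get_obs();print(o['opening'],o['contact_force']); d=(o['tool_pos']-[.43390444,.1994374,.18040126])*1e3; print(d)
to([.4339+.066,.1994+.044,.1804+.057],toolR(33.5,50))
```

```text
0.025537528762713733 [-2.02634334 -1.44863224 -4.07645881]
[18.1047305  12.2899667  54.32452633]
shift [47.9 31.7  2.7] turn [  9.6 -14.5  -0. ] |w| 17.4
```

Forces are small, so I carry on with the second half of the arc, going slightly past the stop angle.

>>> arm_command(rows="3 2 3 0.8 -1.2 0; 7 5 5 1.6 -2.4 0; 11 7 7 2.4 -3.6 0; 14 10 8 3.2 -4.9 0; 18 12 9 4 -6.1 0; 22 15 9 4.8 -7.3 0; 27 18 9 5.6 -8.5 0; 31 20 9 6.4 -9.7 0; 35 23 8 7.2 -11 0; 39 26 7 8.1 -12.2 0; 44 29 5 8.9 -13.4 0; 48 32 3 9.6 -14.5 0")

```text
t: 9.4
tool_pos: [0.5017, 0.2445, 0.2409]
tool_rot: [-0.656, 2.184, 0.309]
contact_force: [-2.9, 1.1, 7.5]
opening: 0.0256
```

>>> arm_command(rows="1 0.5 0 0 0 0; 1 0.5 0 0 0 0")

```text
t: 9.65
tool_pos: [0.5027, 0.2452, 0.2407]
tool_rot: [-0.656, 2.184, 0.309]
contact_force: [-3.4, -0.0, 1.4]
opening: 0.0256
```

>>> arm_command(rows="2 1.5 0 0 0 0; 2 1.5 0 0 0 0; 2 1.5 0 0 0 0")

```text
t: 10.02
tool_pos: [0.5046, 0.2466, 0.2405]
tool_rot: [-0.656, 2.185, 0.309]
contact_force: [-1.5, -1.3, 0.1]
opening: 0.0255
```

>>> arm_command(rows="0 0 0 0 0 0; 0 0 0 0 0 0; 0 0 0 0 0 0; 0 0 0 0 0 0", jaw=0.8)

```text
t: 10.52
tool_pos: [0.5047, 0.2466, 0.2406]
tool_rot: [-0.656, 2.184, 0.309]
contact_force: [-0.6, 0.5, 0.1]
opening: 0.0685
```

>>> arm_command(rows="-10 -7 10 0 0 0; -25 -17 25 0 0 0; -45 -30 45 0 0 0; -65 -43 65 0 0 0; -65 -43 75 0 0 0; -65 -43 75 0 0 0")

```text
t: 11.28
tool_pos: [0.4402, 0.2038, 0.3168]
tool_rot: [-0.656, 2.182, 0.308]
contact_force: [-0.6, -0.4, -0.7]
opening: 0.0682
```

Run:
```python
from h import *
snap('wrist','w5');print(monitor.get_obs()['tool_pos'])
h=np.array([.520,.257,.112]);f=toolR(33.5,90)[:,2]
for a in(0,.1,.21,.3):
    b=a-np.radians(12);g=h+.09*(-f*np.sin(b)+np.array([0,0,np.cos(b)]));print(a,proj('w5',g)/.7,proj('w5',h+1.32*(g-h))/.7)
snap('top','t5')
a=cv2.resize(cv2.imread('pics/t5.png')[125:275,75:240],(400,364),interpolation=cv2.INTER_CUBIC)
b=cv2.resize(cv2.imread('pics/w5.png'),(400,300)); b=np.vstack([b,np.zeros((64,400,3),np.uint8)])
cv2.imwrite('pics/c5.png',np.hstack([a,b]))
```

```text
[0.43999564 0.20381669 0.31547158]
0 [392.12427173 267.31093235] [392.05460378 322.71765156]
0.1 [392.0600828  262.51867743] [391.96206183 319.04059396]
0.21 [391.98785393 254.78196513] [391.8535427  311.59322146]
0.3 [391.92844898 246.40904635] [391.76035321 302.49583695]
```

View pics/c5.png

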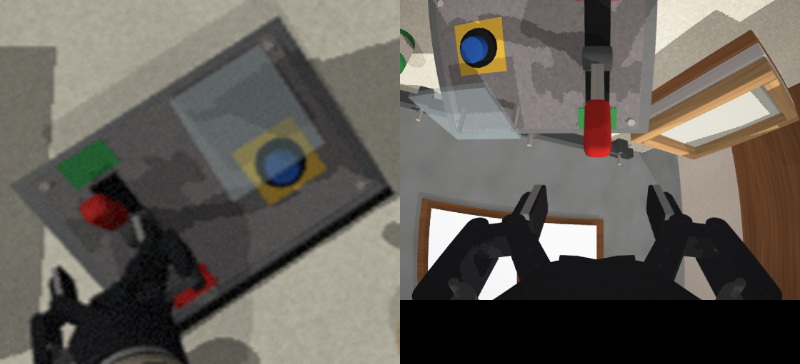

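The grip looks about 0.1–0.2 rad short of its original position, and may still be settling. I let time pass and compare the red blob with the start.

>>> arm_command(rows="0 0 0 0 0 0; 0 0 0 0 0 0; 0 0 0 0 0 0; 0 0 0 0 0 0")

```text
t: 11.88
tool_pos: [0.4399, 0.2039, 0.3145]
tool_rot: [-0.656, 2.186, 0.31]
contact_force: [0.5, 0.4, -0.3]
opening: 0.0685
```

Run:
```python
from h import *
snap('wrist','w6');snap('top','t6')
def red(fn,box):
    m=cv2.imread(f'pics/{fn}.png').astype(int);x0,y0,x1,y1=box;c=m[y0:y1,x0:x1]
    k=(c[:,:,2]>90)&(c[:,:,1]<50)&(c[:,:,0]<50);v,u=np.nonzero(k);return u.mean()+x0,v.mean()+y0,u.min()+x0,u.max()+x0,v.min()+y0,v.max()+y0,len(u)
for n in 't0','t5','t6':print(n,red(n,(95,190,135,222)))
for n in 'w5','w6':print(n,red(n,(240,110,320,260)))
h=np.array([.520,.257,.112]);f=toolR(33.5,90)[:,2]
for a in(0,.05,.1,.15,.2,.3):
    b=a-np.radians(12);g=h+.09*(-f*np.sin(b)+np.array([0,0,np.cos(b)]));print(a,proj('w6',g),proj('w6',h+1.32*(g-h)),proj('t0',g))
```

```text
t0 (np.float64(108.26027397260273), np.float64(203.08219178082192), np.int64(104), np.int64(113), np.int64(198), np.int64(208), 73)
t5 (np.float64(113.02298850574712), np.float64(210.4712643678161), np.int64(108), np.int64(118), np.int64(205), np.int64(216), 87)
t6 (np.float64(112.98850574712644), np.float64(210.5632183908046), np.int64(108), np.int64(118), np.int64(205), np.int64(216), 87)
w5 (np.float64(275.9767687434002), np.float64(180.1013727560718), np.int64(257), np.int64(295), np.int64(140), np.int64(219), 2841)
w6 (np.float64(275.18832983927325), np.float64(183.92802236198463), np.int64(256), np.int64(294), np.int64(143), np.int64(223), 2862)
0 [273.73161213 190.93138187] [273.72957251 229.83358031] [114.10458223 206.57334558]
0.05 [273.70055708 189.47762913] [273.6868075 228.8536668] [114.97691699 208.1603369 ]
0.1 [273.66853913 187.66468836] [273.64188019 227.39619759] [115.8983114  209.78094046]
0.15 [273.63563498 185.47850721] [273.59479613 225.42769741] [116.86601418 211.43011564]
0.2 [273.60194068 182.90599885] [273.54558994 222.91363691] [117.87707585 213.10267792]
0.3 [273.53267467 176.5568461 ] [273.44113984 216.10849012] [120.01656932 216.49666128]
```

The lever is standing at its balance point, about 0.21 rad, so it isn't fully up. I push it the rest of the way with shut fingers from the front.

>>> arm_command(rows="-4 -2 -20 0 0 0; -8 -5 -40 0 0 0; -11 -7 -60 0 0 0; -11 -7 -60 0 0 0; -11 -7 -60 0 0 0; -11 -7 -60 0 0 0", jaw=0)

```text
t: 12.72
tool_pos: [0.4293, 0.1969, 0.256]
tool_rot: [-0.656, 2.184, 0.309]
contact_force: [-0.6, 0.7, 0.0]
opening: -0.0003
```

>>> arm_command(rows="10 6.5 0 0 0 0; 20 13 0 0 0 0; 27 18 0 0 0 0; 34 22 0 0 0 0; 38 25 0 0 0 0; 42 28 0 0 0 0; 42 28 0 0 0 0")

```text
t: 13.6
tool_pos: [0.4715, 0.2251, 0.2559]
tool_rot: [-0.656, 2.184, 0.309]
contact_force: [-0.1, -0.7, -0.6]
opening: -0.0
```

```bash
cat >> h.py <<'E'
def red(fn,box=(95,190,135,222)):
    m=cv2.imread(f'pics/{fn}.png').astype(int);x0,y0,x1,y1=box;c=m[y0:y1,x0:x1]
    k=(c[:,:,2]>90)&(c[:,:,1]<50)&(c[:,:,0]<50);v,u=np.nonzero(k);return np.round([u.mean()+x0,v.mean()+y0,u.min()+x0,u.max()+x0,v.min()+y0,v.max()+y0,len(u)],1)
E
python3 - <<'E'
from h import *
snap('top','t7');snap('wrist','w7')
print(red('t7'))
a=cv2.resize(cv2.imread('pics/t7.png')[125:275,75:240],(400,364),interpolation=cv2.INTER_CUBIC)
b=cv2.resize(cv2.imread('pics/w7.png'),(400,300)); b=np.vstack([b,np.zeros((64,400,3),np.uint8)])
cv2.imwrite('pics/c7.png',np.hstack([a,b]))
E
```

```text
[109.6 204.7 105.  114.  200.  210.   77. ]
```

View pics/c7.png

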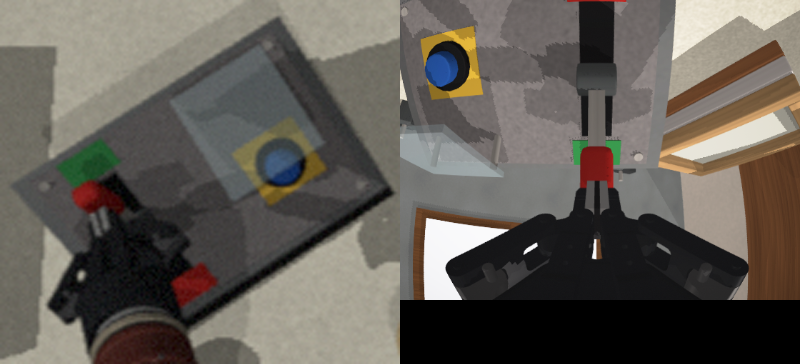

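The fingertips now touch the grip, which is about 0.05 rad short (204.7 against 203.1 px). I push on until the stop answers.

>>> arm_command(rows="2.5 1.7 0 0 0 0; 5 3.3 0 0 0 0; 7.5 5 0 0 0 0; 7.5 5 0 0 0 0")

```text
t: 14.2
tool_pos: [0.4789, 0.23, 0.2559]
tool_rot: [-0.656, 2.184, 0.309]
contact_force: [0.2, -0.9, 0.5]
opening: 0.0
```

>>> arm_command(rows="2.5 1.7 0 0 0 0; 5 3.3 0 0 0 0; 5 3.3 0 0 0 0")

```text
t: 14.58
tool_pos: [0.4821, 0.2322, 0.2555]
tool_rot: [-0.665, 2.189, 0.307]
contact_force: [-53.5, -38.1, 27.0]
opening: 0.0004
```

Run:
```python
from h import *
snap('top','t8');print(red('t8'),monitor.get_obs()['contact_force'])
```

```text
[108.4 202.6 104.  113.  198.  208.   74. ] [-53.32194389 -37.31865441  26.27557967]
```

Hard stop reached (about 70 N), with the blob back at its start position. I retreat and go above the pot.

>>> arm_command(rows="-10 -7 2 0 0 0; -30 -20 20 0 0 0; -50 -33 60 0 0 0; -50 -33 90 0 0 0; -50 -33 100 0 0 0; -50 -33 100 0 0 0")

```text
t: 15.38
tool_pos: [0.4322, 0.1993, 0.3555]
tool_rot: [-0.665, 2.189, 0.307]
contact_force: [0.1, 0.6, -0.4]
opening: 0.0001
```

Run:
```python
from h import *
snap('top','t9');print(red('t9'))
to([.6405,-.193,.33],toolR(-17,0));print(monitor.get_obs()['q'])
```

```text
[108.6 202.8 104.  114.  198.  208.   79. ]
shift [ 208.5 -392.3  -24. ] turn [ -7.4  50.9 -47.4] |w| 70.0
[ 0.12192144 -0.79261365  2.28891768  0.45987879  0.88489965 -2.1895304 ]
```

Lever stays up (202.8 px, 203.1 at the start).

>>> arm_command(rows="17 -33 0 -0.6 4.2 -4; 35 -65 0 -1.2 8.5 -7.9; 52 -98 0 -1.8 12.7 -11.8; 70 -131 0 -2.5 17 -15.8; 87 -163 0 -3.1 21.2 -19.8; 104 -196 0 -3.7 25.4 -23.7; 122 -229 0 -4.3 29.7 -27.6; 139 -262 0 -4.9 33.9 -31.6; 156 -294 -5 -5.5 38.2 -35.5; 174 -327 -10 -6.2 42.4 -39.5; 191 -360 -17 -6.8 46.7 -43.4; 208 -392 -24 -7.4 50.9 -47.4", jaw=1)

```text
t: 16.92
tool_pos: [0.6402, -0.1934, 0.3264]
tool_rot: [-0.466, -3.101, -0.002]
contact_force: [0.8, 0.0, 0.4]
opening: 0.0852
```

>>> arm_command(rows="0 0 0 0 0 0; 0 0 0 0 0 0; 0 0 0 0 0 0")

```text
t: 17.3
tool_pos: [0.6398, -0.1925, 0.3262]
tool_rot: [-0.464, -3.101, -0.002]
contact_force: [0.5, -0.8, -0.6]
opening: 0.0853
```

Run:
```python
from h import *
snap('wrist','wa');to([.6405,-.193,.33],toolR(-17,0));print(monitor.get_obs()['q'],monitor.get_obs()['tool_pos'])
print(proj('wa',[.6405,-.193,.16])/.7, proj('wa',[.481,-.280,.055])/.7)
cv2.imwrite('pics/wab.png',cv2.resize(cv2.imread('pics/wa.png'),(800,600),interpolation=cv2.INTER_CUBIC))
```

```text
shift [ 0.7 -0.4  3.2] turn [-0.1 -0.3  0. ] |w| 0.3
[-4.03554612e-01  1.43396096e-01  1.47786994e+00 -1.97548385e-04
  1.52603650e+00 -1.67728225e+00] [ 0.63982803 -0.19256326  0.32678042]
[390.61652772 302.20064636] [219.08262226  96.50888281]
```

View pics/wab.png

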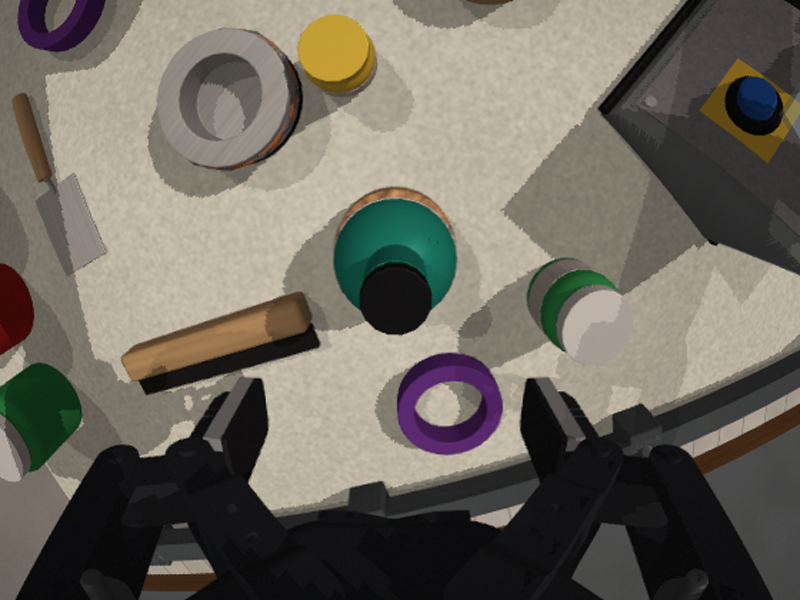

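The wrist view has the lid centre at (396,298), predicted (391,302), and the warmer opening centre at (220,97), predicted (219,96.5). The yellow jar (337,55) sits close beside the warmer.

Run:
```python
from h import *
print('lid',atz('wa',396*.7-.15,298*.7-.15,.16)); print('warm',atz('wa',220*.7-.15,97*.7-.15,.055))
# measured ellipses: inner opening and outer rim of warmer, lid in wrist & top
m=cv2.imread('pics/t0.png'); h=cv2.resize(m,None,fx=4,fy=4,interpolation=cv2.INTER_CUBIC)
print(tri(('wa',220*.7-.15,97*.7-.15),('t0',505*.7-.15,338*.7-.15),('s0',395*.7-.15,409*.7-.15)))
print(tri(('wa',396*.7-.15,298*.7-.15),('t0',458*.7-.15,234*.7-.15),('s0',456*.7-.15,309*.7-.15)))
A=h[4*145:4*205,4*290:4*350]
B=h[4*210:4*265,4*325:4*385]
A=cv2.resize(A,(400,400));B=cv2.resize(m[210:265,325:385],(400,367),interpolation=cv2.INTER_CUBIC)
cv2.imwrite('pics/c8.png',np.hstack([A,np.vstack([B,np.zeros((33,400,3),np.uint8)])]))
to([.6405,-.193,.19],toolR(-17,0))
```

```text
lid [ 0.63891386 -0.18960443  0.16      ]
warm [ 0.48143314 -0.27952796  0.055     ]
(array([ 0.48098778, -0.27991253,  0.05601557]), [array([-0.8, -0.3]), array([-0.3, -0.6]), array([-0.3,  0.2])])
(array([ 0.64010789, -0.19127995,  0.15987334]), [array([-1.6,  2. ]), array([-0.6, -0.2]), array([-0.6,  0.2])])
shift [   0.7   -0.4 -136.8] turn [-0.1 -0.3  0. ] |w| 0.3
```

View pics/c8.png

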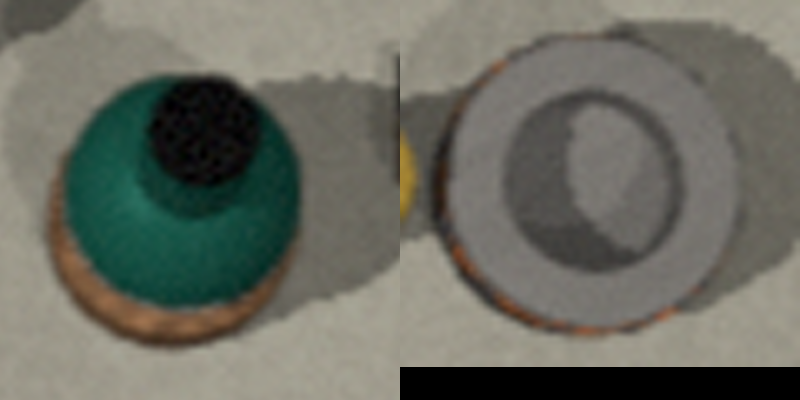

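The crop shows the lid centre at (205,130) and the opening centre at (194,180) of its half.

Run:
```python
from h import *
print('lid',atz('t0',320.75-.4,164.5-.4,.16),'warm',atz('t0',354.1-.4,237-.4,.055))
to([.640,-.1915,.19],toolR(-17,0))
```

```text
lid [ 0.63860556 -0.19230879  0.16      ] warm [ 0.47921399 -0.28171166  0.055     ]
shift [   0.2    1.1 -136.8] turn [-0.1 -0.3  0. ] |w| 0.3
```

>>> arm_command(rows="0 0 -30 0 0 0; -0.5 1 -60 0 -0.2 0; -1 1.5 -90 0 -0.3 0; -1 1.5 -115 0 -0.3 0; -1 1.5 -130 0 -0.3 0; -1 1.5 -137 0 -0.3 0; -1 1.5 -137 0 -0.3 0; -1 1.5 -137 0 -0.3 0")

```text
t: 18.35
tool_pos: [0.6394, -0.1913, 0.1912]
tool_rot: [0.465, 3.105, 0.002]
contact_force: [0.4, 0.2, 0.9]
opening: 0.0854
```

>>> arm_command(rows="0 0 0 0 0 0; 0 0 0 0 0 0; 0 0 0 0 0 0; 0 0 0 0 0 0; 0 0 0 0 0 0; 0 0 0 0 0 0", jaw=0, squeeze=30)

```text
t: 19.1
tool_pos: [0.6396, -0.1914, 0.1917]
tool_rot: [0.464, 3.105, 0.002]
contact_force: [-0.0, -0.5, 2.9]
opening: 0.0395
```

Run:
```python
from h import *
o=monitor.get_obs();print(o['tool_pos'],o['opening'],o['contact_force'],o['wrist_torque']);to(o['tool_pos'],toolR(-17,0))
```

```text
[ 0.63964657 -0.1914457   0.19169916] 0.03949346088054071 [-0.02244599 -0.51870924  2.88647566] [-0.12548206  0.07595514  0.03917684]
shift [0. 0. 0.] turn [-0.   0.1  0. ] |w| 0.2
```

>>> arm_command(rows="0 0 10 0 0 0; 0 0 30 0 0 0; 0 0 55 0 0 0; 0 0 80 0 0 0; -15 -8 95 0 0 0; -38 -21 100 0 0 0; -63 -36 100 0 0 0; -90 -51 100 0 0 0; -115 -65 100 0 0 0; -135 -76 100 0 0 0; -150 -85 100 0 0 0; -158 -90 100 0 0 0")

```text
t: 20.6
tool_pos: [0.4808, -0.2819, 0.2918]
tool_rot: [0.465, 3.104, 0.002]
contact_force: [0.6, 0.8, -6.1]
opening: 0.0394
```

>>> arm_command(rows="0 0 0 0 0 0; 0 0 0 0 0 0; 0 0 0 0 0 0")

```text
t: 20.98
tool_pos: [0.4812, -0.2816, 0.2917]
tool_rot: [0.464, 3.104, 0.002]
contact_force: [-0.2, 0.5, -5.8]
opening: 0.0395
```

Run:
```python
from h import *
o=monitor.get_obs();print(o['tool_pos'],(o['tool_pos']-[.6396,-.1914,.1917])*1e3,o['opening'],o['contact_force']);to(o['tool_pos'],toolR(-17,0))
snap('wrist','wb');snap('top','tb');snap('side','sb')
L=o['tool_pos']+[0,0,-.0317]
for z in(.055,): print('warm in wb',proj('wb',[.4805,-.2805,z])/.7,'lid',proj('wb',L)/.7)
b=cv2.resize(cv2.imread('pics/wb.png'),(533,400));a=cv2.resize(cv2.imread('pics/sb.png')[180:340,220:330],(267,400))
cv2.imwrite('pics/cb.png',np.hstack([b,a]))
```

```text
[ 0.48124828 -0.28162265  0.29170336] [-158.35171657  -90.22265373  100.00336482] 0.03953094190946597 [-0.18680617  0.48200586 -5.78901222]
shift [0. 0. 0.] turn [-0.1  0.2  0. ] |w| 0.2
warm in wb [392.38005107 263.24376593] lid [389.07708764 456.19630692]
```

View pics/cb.png

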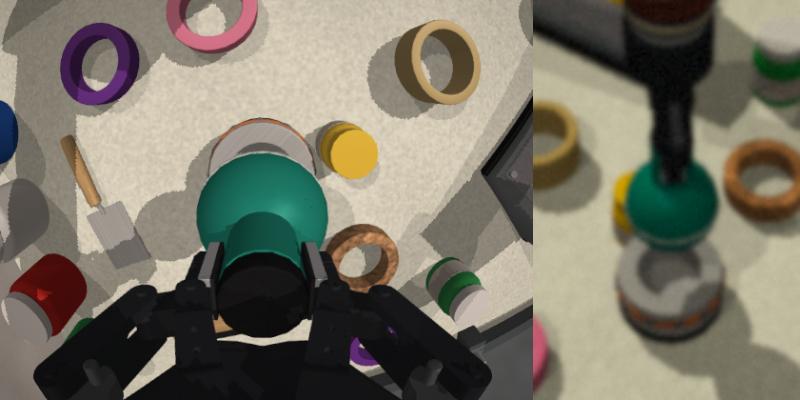

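The wrist crop shows ball centre (262,205) and drum centre (262), so they line up sideways. The pot hangs upright and the warmer is clear below it. I lower it with force checks; expected seating is TCP z ≈ 0.2167.

>>> arm_command(rows="0 0 -15 0 0 0; 0 0.5 -30 0 0 0; 0 0.5 -45 0 0 0; 0 0.5 -57 0 0 0; 0 0.5 -64 0 0 0; 0 0.5 -68 0 0 0; 0 0.5 -70 0 0 0; 0 0.5 -70 0 0 0; 0 0.5 -70 0 0 0")

```text
t: 22.25
tool_pos: [0.4813, -0.2813, 0.2222]
tool_rot: [0.464, 3.104, 0.001]
contact_force: [-0.1, 0.2, -5.4]
opening: 0.0391
```

Run:
```python
from h import *
o=monitor.get_obs();print(((o['tool_pos']-[.6396,-.1914,.1917])*1e3).round(2),o['contact_force'].round(2),o['wrist_torque'].round(3))
snap('top','tc')
# cork ring and warmer outlines from the top: colour masks -> enclosing ellipse
m=cv2.imread('pics/tc.png');hsv=cv2.cvtColor(m,cv2.COLOR_BGR2HSV)
u,v=proj('tc',[.639,-.191,.03]);print('ring pred',u,v)
u,v=int(u),int(v);c=hsv[v-35:v+36,u-35:u+36];print(c[35-24:35+25:4,35],c[35,35-24:35+25:4])
```

```text
[-158.3   -89.93   30.5 ] [-0.1   0.21 -5.39] [-0.042 -0.026  0.019]
ring pred 315.31559511538626 176.7791072773365
[[ 23  28 157]
 [ 25  27 163]
 [ 14 125 122]
 [ 13 138  87]
 [ 26  26 145]
 [ 25  29 158]
 [ 25  30 164]
 [ 25  29 158]
 [ 19  31 140]
 [ 19  28 100]
 [ 14 130 122]
 [ 14 111  76]
 [ 23  28 181]] [[ 20  29 159]
 [ 25  28 155]
 [ 14 128 120]
 [ 14  66 108]
 [ 23  35  96]
 [ 25  33 101]
 [ 25  30 164]
 [ 23  27 162]
 [ 23  28 162]
 [ 19  40 142]
 [ 14 128 128]
 [ 14  72 141]
 [ 21  32 127]]
```

Run:
```python
from h import *
m=cv2.imread('pics/tc.png');hsv=cv2.cvtColor(m,cv2.COLOR_BGR2HSV)
k=((hsv[:,:,1]>55)&(abs(hsv[:,:,0].astype(int)-14)<6)).astype(np.uint8);k2=np.zeros_like(k);k2[147:207,285:345]=k[147:207,285:345]
n,l,s,c=cv2.connectedComponentsWithStats(k2);i=1+s[1:,4].argmax();print(s[i])
cs,_=cv2.findContours((l==i).astype(np.uint8),cv2.RETR_EXTERNAL,cv2.CHAIN_APPROX_NONE)
H=cv2.convexHull(cs[0]);M=cv2.moments(H.astype(np.float32));mc=np.array([M['m10'],M['m01']])/M['m00'];print('hull',mc,M['m00'])
from scipy.optimize import fsolve
t=np.linspace(0,2*np.pi,60)
def pr(p):
    q=np.array([proj('tc',[p[0]+.05*np.cos(a),p[1]+.05*np.sin(a),z]) for a in t for z in(0,.03)],np.float32)
    h=cv2.convexHull(q);M=cv2.moments(h);return np.array([M['m10'],M['m01']])/M['m00']-mc
r=fsolve(pr,[.64,-.19],epsfcn=1e-4,full_output=True)[0];print('ring',r,pr(r))
```

```text
[297 158  39  39 746]
hull [315.70715426 177.30358439] 1148.5
ring [ 0.64060466 -0.19294465] [1.34507559e-07 2.45915714e-08]
```

>>> arm_command(rows="-0.5 0 -1 0 0 0; -1 0 -2 0 0 0; -1 0 -3 0 0 0; -1 0 -3.5 0 0 0; -1 0 -3.5 0 0 0; -1 0 -3.5 0 0 0")

```text
t: 23.05
tool_pos: [0.4804, -0.2814, 0.2191]
tool_rot: [0.464, 3.103, 0.001]
contact_force: [-1.4, 0.1, -0.9]
opening: 0.039
```

Run:
```python
from h import *
o=monitor.get_obs();print(((o['tool_pos']-[.6396,-.1914,.1917])*1e3).round(2),o['contact_force'].round(2),o['wrist_torque'].round(3))
```

```text
[-159.24  -90.01   27.43] [-1.4   0.15 -0.88] [ 0.147  0.3   -0.018]
```

Contact 2.4 mm early with a push toward −x, so the pot is about 2 mm too far in +x (this agrees with the ring measurement). Raise, shift, lower.

>>> arm_command(rows="0 0 1.5 0 0 0; -1 0 1.5 0 0 0; -2 0 1 0 0 0; -2 0 0 0 0 0; -2 0 -0.8 0 0 0; -2 0 -1 0 0 0; -2 0 -1 0 0 0")

```text
t: 23.92
tool_pos: [0.4785, -0.2814, 0.2183]
tool_rot: [0.464, 3.103, 0.001]
contact_force: [0.4, 0.5, -3.4]
opening: 0.0391
```

Run:
```python
from h import *
o=monitor.get_obs();print(((o['tool_pos']-[.6396,-.1914,.1917])*1e3).round(2),o['contact_force'].round(2),o['wrist_torque'].round(3))
```

```text
[-161.11  -89.99   26.64] [ 0.37  0.47 -3.38] [ 0.173  0.039 -0.027]
```

Now mostly +y push remains (torque x), so shift +1 mm in y and lower further.

>>> arm_command(rows="0 0 1 0 0 0; -0.3 1 0.5 0 0 0; -0.3 1 -0.5 0 0 0; -0.3 1 -1 0 0 0; -0.3 1 -1.5 0 0 0; -0.3 1 -1.5 0 0 0")

```text
t: 24.68
tool_pos: [0.4786, -0.2808, 0.218]
tool_rot: [0.464, 3.102, -0.001]
contact_force: [-1.2, -1.1, 1.6]
opening: 0.0393
```

Run:
```python
from h import *
o=monitor.get_obs();print(((o['tool_pos']-[.6396,-.1914,.1917])*1e3).round(2),o['contact_force'].round(2),o['wrist_torque'].round(3))
```

```text
[-160.99  -89.44   26.26] [-1.18 -1.13  1.55] [-0.08   0.112  0.001]
```

>>> arm_command(rows="-0.4 -0.2 -1 0 0 0; -0.8 -0.2 -2 0 0 0; -0.8 -0.2 -2 0 0 0; -0.8 -0.2 -2 0 0 0")

```text
t: 25.18
tool_pos: [0.4785, -0.2811, 0.2178]
tool_rot: [0.464, 3.099, -0.001]
contact_force: [-0.2, 2.2, 7.0]
opening: 0.0393
```

Run:
```python
from h import *
o=monitor.get_obs();print(((o['tool_pos']-[.6396,-.1914,.1917])*1e3).round(2),o['contact_force'].round(2),o['wrist_torque'].round(3))
```

```text
[-161.09  -89.72   26.06] [-0.17  2.19  6.95] [0.479 0.205 0.027]
```

Stiff vertical response (about 12 N over 0.2 mm), so it's seated. I relax the push, wait, then let go.

>>> arm_command(rows="0 0 0 0 0 0; 0 0 0 0 0 0; 0 0 0 0 0 0")

```text
t: 25.55
tool_pos: [0.4785, -0.2811, 0.2178]
tool_rot: [0.464, 3.1, -0.0]
contact_force: [-0.7, 1.5, 2.5]
opening: 0.0395
```

Run:
```python
from h import *
o=monitor.get_obs();print(((o['tool_pos']-[.6396,-.1914,.1917])*1e3).round(2),o['contact_force'].round(2),o['wrist_torque'].round(3));to(o['tool_pos'],toolR(-17,0))
```

```text
[-161.09  -89.68   26.12] [-0.7   1.5   2.52] [ 0.277  0.279 -0.006]
shift [0. 0. 0.] turn [0.1 0.4 0. ] |w| 0.4
```

>>> arm_command(rows="0 0 0 0 0 0; 0 0 0 0 0 0; 0 0 0 0 0 0; 0 0 0 0 0 0; 0 0 0 0 0 0", jaw=1)

```text
t: 26.18
tool_pos: [0.4785, -0.2811, 0.2178]
tool_rot: [0.464, 3.1, -0.0]
contact_force: [1.0, -0.8, -0.5]
opening: 0.0855
```

>>> arm_command(rows="0 0 8 0 0 0; 0 0 25 0 0 0; 0 0 50 0 0 0; 0 0 80 0 0 0; 0 0 110 0 0 0; -20 30 140 0 0 0; -50 80 140 0 0 0; -80 130 140 0 0 0; -100 180 140 0 0 0; -100 180 140 0 0 0; -100 180 140 0 0 0")

```text
t: 27.55
tool_pos: [0.3787, -0.1012, 0.3591]
tool_rot: [0.463, 3.097, -0.002]
contact_force: [0.7, 0.4, -0.3]
opening: 0.0855
```

Run:
```python
from h import *
for c,n in(('top','td'),('side','sd'),('wrist','wd')): snap(c,n)
print('lever',red('td'),red('t0'))
from scipy.optimize import least_squares as LS
# dark lid blob + teal blob centroids vs prediction of upright seated pot
w=np.array([.4785,-.2811])
for n in('td','sd'):
    m=cv2.imread(f'pics/{n}.png');hsv=cv2.cvtColor(m,cv2.COLOR_BGR2HSV).astype(int)
    pb=proj(n,[*w,.086]);pl=proj(n,[*w,.185-.0065]);print(n,'pred ball',pb.round(1),'lid',pl.round(1),'top',proj(n,[*w,.185]).round(1))
    for nm,k,p in(('teal',(abs(hsv[:,:,0]-84)<12)&(hsv[:,:,1]>120),pb),('lid',(m.max(2)<40),pl)):
        k2=np.zeros(k.shape,np.uint8);u,v=p.astype(int);k2[v-35:v+36,u-35:u+36]=k[v-35:v+36,u-35:u+36]
        N,l,s,c=cv2.connectedComponentsWithStats(k2)
        if N>1: i=1+s[1:,4].argmax();print(nm,c[i].round(1),s[i])
b=cv2.resize(cv2.imread('pics/td.png')[180:300,270:430],(400,300),interpolation=cv2.INTER_CUBIC);a=cv2.resize(cv2.imread('pics/sd.png')[190:340,200:400],(400,300),interpolation=cv2.INTER_CUBIC)
cv2.imwrite('pics/cd.png',np.hstack([b,a]))
```

```text
lever [108.6 203.  104.  114.  198.  209.   79. ] [108.3 203.1 104.  113.  198.  208.   73. ]
td pred ball [355.6 235.7] lid [362.8 231.8] top [363.3 231.5]
teal [354.5 236.4] [338 218  37  36 815]
lid [363.3 231.7] [354 223  19  19 264]
sd pred ball [275.3 280.1] lid [275.  256.5] top [275.  254.7]
teal [275.8 278.1] [259 261  35  34 886]
lid [275.6 257.8] [268 250  15  17 205]
```

Viewer limit is reached, so I check tilt and seating numerically against the pot's starting (upright) pose.

Run:
```python
from h import *
def blobs(n,w,zb):
    m=cv2.imread(f'pics/{n}.png');hsv=cv2.cvtColor(m,cv2.COLOR_BGR2HSV).astype(int);out=[]
    for k,p in(((abs(hsv[:,:,0]-84)<12)&(hsv[:,:,1]>120),proj(n,[*w,zb])),((m.max(2)<40),proj(n,[*w,zb+.0925]))):
        k2=np.zeros(k.shape,np.uint8);u,v=p.astype(int);k2[v-35:v+36,u-35:u+36]=k[v-35:v+36,u-35:u+36]
        N,l,s,c=cv2.connectedComponentsWithStats(k2);i=1+s[1:,4].argmax()
        x=(l==i).nonzero();out.append(c[i]) if len(out)==1 else out.append(np.array([s[i][0]+(s[i][2]-1)/2,s[i][1]+s[i][3]-1]))
    return out
R={}
for a,b,w,zb in(('t0','s0',(.639,-.191),.061),('td','sd',(.4785,-.2811),.086)):
    A,B=blobs(a,w,zb),blobs(b,w,zb)
    ball=tri((a,*A[0]),(b,*B[0]));lid=tri((a,*A[1]),(b,*B[1]));R[a]=lid[0]
    print(a,'lid',lid[0].round(4),np.array(lid[1]).tolist())
print('lid moved mm',((R['td']-R['t0'])*1e3).round(1))
# wrist view: lid and warmer
m=cv2.imread('pics/wd.png');print('pred lid',proj('wd',[.4785,-.2811,.185]),'seat',proj('wd',[.4785,-.2811,.055]))
```

```text
t0 lid [ 0.6405 -0.1935  0.1502] [[0.1, -0.3], [-0.3, 0.1]]
td lid [ 0.4791 -0.2829  0.1753] [[-0.0, 0.0], [0.0, -0.0]]
lid moved mm [-161.4  -89.3   25.1]
pred lid [139.43768132 337.5963157 ] seat [171.475587   276.40656846]
```

```bash
python3 -c "
from h import *
print(monitor.get_obs()['contact_force'],monitor.get_obs()['t']);print(workorder.finish_job())"
```

```text
[ 0.9101137   0.62318303 -0.66880903] 27.7
the job is handed in; nothing more can be done
None
```

I pressed the test button and the lever dropped. I then lifted the lever back up to its stop, moved the pot from the cork ring to the warmer, and let go once it was seated. The job was handed in at about 27.7 s of the 64 s allowed; no verdict was reported.

**Last checks**
- **Lever:** its red grip is within about 0.3 px of where it started in the top view, so it is fully up.
- **Pot:** the lid moved (-161.4, -89.3, +25.1) mm, against a 25 mm expected rise for a seated pot. The tool moved (-161.1, -89.7) mm sideways, so the pot should be upright and centred.
- **Robot:** it touched nothing at the end (contact force under 1.5 N).

**What went off plan**
- **Button press:** it reached about 58 N because the shut fingertips extend further than I assumed.
- **Lever lift:** the first lift left the lever balanced at about 0.2 rad. I pushed it the rest of the way, with about 70 N on the stop.
- **Seating the pot:** the first contact was about 2 mm off in x. I corrected by the contact forces and seated it with about 12 N.
- **Not viewed:** the final picture, because the 12-picture limit was reached, so the final state was checked only by numbers. I last saw the button sprung back out after the lever was reset, before moving the pot.

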